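Clip tested modules onto the pass and reject rails by their tag

ROBOT

A 6-joint arm with a two-finger parallel gripper is mounted at the origin on a cart in front of the work surface, level with it; the furniture and walls round the work are solid. World frame = base frame: x ahead of the robot, y to its left, z up, the work surface at z = 0. Lengths are in m, angles in rad, forces in N, time in s.
With the tool pointing down it reaches from about 0.375 to 0.925 m from the base axis. Payload 5.7 kg.
Tool frame: the origin (TCP) lies midway between the tips of the shut fingers; the grasp point (between the pads) lies 19 mm behind it (manip.grip_point_offset is the distance from the TCP to the grasp point, in m); y points along the fingers, x is the direction in which the jaws open and shut, and the axes are right-handed (so a half turn about y gives the same grasp; the last joint's range is limited). The gripper opens to 85 mm and grips with 20 to 120 N. Pads are 22 mm wide; open, the fingers measure 114 mm over their backs; the gripper's body (76 mm by 85 mm) begins 54 mm behind the grasp point. The pads swing forward as they close: fully open they stand 13 mm farther back than shut.
Start: joints at [1.056, 0.359, 1.51, -0, 1.272, -0.115], TCP at [0.234, 0.553, 0.231] pointing down, gripper open.
Joint ranges: [-2.97, 2.97], [-1.01, 2.36], [0.21, 2.38], [-0.96, 4.11], [0.2, 2.71], [-2.98, 2.98]. Speed limits (rad/s): [2.39, 2.39, 3.14, 3.14, 3.14, 3.14].

INTERFACE

Orientations are given as a rotation vector (axis times angle).
In Python, from workcell import telemetry, optics, workorder, cut_out, pinpoint, manip gives the robot as it stands.
- The arm moves only by the tool play_rows, never from a script. Its argument "increments" is a list that holds one entry, the list of rows, each a list of 7 numbers: the shift along the world's x, y, z normalised to -1 to 1, where 1 is 200 mm, then the turn, a rotation vector about the world's x, y, z normalised to -1 to 1, where 1 is 60 degrees, then the opening, from 0 (shut) to 1 (fully open). In form: [[[x, y, z, wx, wy, wz, gripper], ...]]. A call has 1 to 8 rows; each row shifts and turns the commanded pose from where the row before left it; what a row does not reach is not made up. A row lasts 1/8 s, in which the tool goes at most 62.5 mm and 10.7 degrees, less where a joint would pass 70% of its speed; a pose out of reach is approached as far as the arm can. A call with a number of a shift or a turn outside -1 to 1 is refused whole. A call with a gripper value outside its range is refused whole. The fingers move at their own pace and stop on an object; "force" is the grip in N (left out, the last holds). Time passes only in rows, so rows that do not move let the fingers close. It gives the time, the measured TCP pose, the force and the opening at its end, in the units of the state.
- telemetry.observe(): the state, without advancing time (a new reading comes with each control period).
- optics.read_camera(name): name is "side" or "top"; returns a dict with "frame" (400x640x3 uint8, blue, green, red), "fx", "fy", "cx", "cy" (pixels), "extrinsics" (4x4, takes a point from camera to world coordinates). Camera axes: x right, y down, z forward; pixel columns grow to the right and rows downward; lengths in m; the calibration is good to about 2 mm. A picture is of the moment at which its call begins. There is no depth.
- workorder.close_job(): hands the job in, once; it reports no verdict.
Trained networks look in the newest picture that a camera, given by its name, has taken for a name from the list of things; names that differ only in an ending like _2 or _b are one class to them, and where a whole thing is asked for, a point or a joint stands for the part that bears it (a point fixed in the world has none). Each returns a list of dicts, best first, with "p" (0 to 1); they miss things now and then, are a little off and sometimes report something else, mostly with a low value. They report only what shows in the picture. A call takes as long as a camera call.
- cut_out(camera, thing): "region" (400x640 bool, what is visible of it) and "extent" ([left, top, right, bottom] as shares, 0 to 1, of the picture: columns of its width, rows of its height, round what is visible of it).
- pinpoint(camera, thing): "xy" ([column, row] as shares, 0 to 1, of the picture: columns of its width, rows of its height: a listed point, or the origin of a listed thing).
The state is a dict: "time_s": time; "qpos": joint angles; "joint_vel": joint speeds; "effort": joint torques, N m; "tool_pos": TCP position; "eef_rot": TCP orientation; "wrist_force": force on the tool from outside, world axes, zero at the start; "ft_torque": the same for the moment, N m; "finger_gap": finger opening in m.
Only numpy, scipy, OpenCV 4.12 (cv2) and the standard library are available. Lean on these libraries where they do the work, as an engineer would, in place of code of your own. Each camera call takes 0.05 s, during which the arm holds its last target. There are 200 camera calls.

TASK

The modules on the desk have been tested: clip the green-tagged one onto the free stretch of the rail with the green end stops (pass) and the red-tagged one onto the free stretch of the rail with the red end stops (reject), each hooked under one edge of the rail and pressed down until its orange sprung foot has snapped in and it sits flat. Leave the amber-tagged module, which is still waiting for its test, and everything else on the desk where they are, and lay no module on its side on the way.

Things in the scene. Friction and masses are not known exactly. Their poses are not given: they have to be found in the camera images.
- module_green: Loose light grey rail module with a green tag on top, 90 (x) x 36 (y) x 64 (z) mm, about 0.17 kg. Origin: centre of its underside, z up. Flat sides, take across the 36. Raised front x -21..21 up to z 64; shoulders with dark terminal strips, x 21..45 and -45..-21, top z 47. Below, a recess for the rail runs along y: ceiling z 14, inner faces x -19.5 and 18.5.
- hook_green (a point): Tip of the fixed hook of the green-tagged module, at module x 14, y 0, z 7 mm (axes as the module's). The toe is solid from z 4 to 7, from here out to the +x leg, so the module will not go on straight down: tilt it about 20 degrees, +x end low, bring the toe under one edge of the rail, draw it to -x till it touches, then swing the -x end down.
- foot_green (a joint): Orange sprung foot at the -x end of the green-tagged module: 0 = out (at rest, and when snapped home), grows to 0.006 m as it is pushed to -x. Catch tip at module x -14, z 8..9.5 mm, sloping lead-in below; tab 5 mm past the -x end. Spring 1 N + 0.35 N/mm: some 6 to 12 N straight down on the -x shoulder snaps it past the rail's edge; the module's own weight does not.
- module_red: Loose light grey rail module with a red tag on top, 90 (x) x 36 (y) x 64 (z) mm, about 0.17 kg. Origin: centre of its underside, z up. Flat sides, take across the 36. Raised front x -21..21 up to z 64; shoulders with dark terminal strips, x 21..45 and -45..-21, top z 47. Below, a recess for the rail runs along y: ceiling z 14, inner faces x -19.5 and 18.5.
- hook_red (a point): Tip of the fixed hook of the red-tagged module, at module x 14, y 0, z 7 mm (axes as the module's). The toe is solid from z 4 to 7, from here out to the +x leg, so the module will not go on straight down: tilt it about 20 degrees, +x end low, bring the toe under one edge of the rail, draw it to -x till it touches, then swing the -x end down.
- foot_red (a joint): Orange sprung foot at the -x end of the red-tagged module: 0 = out (at rest, and when snapped home), grows to 0.006 m as it is pushed to -x. Catch tip at module x -14, z 8..9.5 mm, sloping lead-in below; tab 5 mm past the -x end. Spring 1 N + 0.35 N/mm: some 6 to 12 N straight down on the -x shoulder snaps it past the rail's edge; the module's own weight does not.
- module_amber: Loose light grey rail module with an amber tag on top, 90 (x) x 36 (y) x 64 (z) mm, about 0.17 kg. Origin: centre of its underside, z up. Flat sides, take across the 36. Raised front x -21..21 up to z 64; shoulders with dark terminal strips, x 21..45 and -45..-21, top z 47. Below, a recess for the rail runs along y: ceiling z 14, inner faces x -19.5 and 18.5. Leave it.
- pass_carrier: Pass carrier, fixed: grey plate 112 (x) x 228 (y) mm, top z 8, green strip on its -x border; rail along y with green end stops (y -104 and 104, 9 thick, 50 in x, top z 54); a fixed green-tagged module sits at y -96..-60, top z 88; the rail is free from y -60 to 100. Origin: centre of the underside, on the desk, z up. A module that is home has its underside at z 24, either end to +x.
- pass_rail (a point): Middle of the free stretch of the pass rail, on its upper face: carrier x 0, y 22, z 38 mm, axes as the carrier's. Steel top-hat rail 35 wide (edges x -17.5 and 17.5), edge flanges 3 thick that overhang 7.5 mm; free below them down to z 8. Leave room for fingers beside the neighbours.
- reject_carrier: Reject carrier, fixed: grey plate 112 (x) x 228 (y) mm, top z 8, red strip on its -x border; rail along y with red end stops (y -104 and 104, 9 thick, 50 in x, top z 54); a fixed red-tagged module sits at y -96..-60, top z 88; the rail is free from y -60 to 100. Origin: centre of the underside, on the desk, z up. A module that is home has its underside at z 24, either end to +x.
- reject_rail (a point): Middle of the free stretch of the reject rail, on its upper face: carrier x 0, y 22, z 38 mm, axes as the carrier's. Steel top-hat rail 35 wide (edges x -17.5 and 17.5), edge flanges 3 thick that overhang 7.5 mm; free below them down to z 8. Leave room for fingers beside the neighbours.
- mug: Green mug, 86 x 116 x 94, at the right of the desk; bystander. Origin: centre of its underside.
- screwdriver: Orange screwdriver lying left of the laptop, 202 long; bystander.
- pen_black: Black pen lying left of the laptop, 142 long; bystander.
- tape_clear_b: Roll of clear tape, 96 x 97 x 48, at the far left; bystander.

How it is judged:
By the outcome, as a careful person would: the job done as asked, in the order asked, and still so for the second after the job is handed in, with the robot touching nothing.
It also fails if it takes over 64 s, if anything falls off the work surface, if the arm or the gripper's body presses on something with over 40 N, if the wrist force passes 120 N, or if a joint passes its speed limit or range.

## Working session

There is one attempt and no reset: what is moved stays moved. The work goes in short steps, Python scripts to look and compute and a tool call to move; the robot and the scene stay as the last step left them, time stands still between calls to the robot, and variables do not carry over. Pictures are saved under pics/ and viewed, about 8 in all and at most 12, crops included, and the job is handed in when it is done.

Besides the shell and the picture viewer there is one more tool, called after "Call:" in YAML: its name, and indented under it one key for each argument. play_rows: Moves the arm, as the interface text tells. Its arguments: {"type":"object","properties":{"increments":{"type":"array"},"force":{"type":"number"}},"required":["increments"]}

```bash
ls; mkdir -p pics; cat > h.py <<'E'
import numpy as np, cv2
from scipy.spatial.transform import Rotation as R
from workcell import telemetry, optics, workorder, cut_out, pinpoint, manip
def cam(n):
    return optics.read_camera(n)
def ray(c,px):
    T=np.array(c['extrinsics']); d=T[:3,:3]@np.array([(px[0]-c['cx'])/c['fx'],(px[1]-c['cy'])/c['fy'],1]); return T[:3,3],d
def onz(c,px,z):
    o,d=ray(c,px); return o+d*(z-o[2])/d[2]
def proj(c,P):
    T=np.linalg.inv(np.array(c['extrinsics'])); p=(T[:3,:3]@np.asarray(P,float).T).T+T[:3,3]
    return np.c_[c['fx']*p[:,0]/p[:,2]+c['cx'],c['fy']*p[:,1]/p[:,2]+c['cy']]
E
python3 - <<'E'
from h import *
s=telemetry.observe(); print(s)
for n in('top','side'):
    c=cam(n); cv2.imwrite(f'pics/{n}0.png',c['frame']); print(n,np.round(c['extrinsics'],3).tolist(),c['fx'])
    for t in ['module_green','module_red','module_amber','hook_green','hook_red','pass_carrier','reject_carrier','pass_rail','reject_rail']:
        for r in pinpoint(n,t)[:2]:
            px=np.array(r['xy'])*[640,400]; z=.038 if 'rail' in t else .007 if 'hook' in t else 0
            print(t,round(r['p'],2),px.round(1),onz(c,px,z).round(4))
E
```

```text
pics
{'time_s': 0.0, 'qpos': array([ 1.05588050e+00,  3.59478169e-01,  1.51145843e+00, -3.17493151e-05,
        1.27248007e+00, -1.15088614e-01]), 'joint_vel': array([ 0.001376  ,  0.00189944,  0.00090358, -0.00054623, -0.00071079,
        0.00092587]), 'effort': array([ 1.16507450e-03, -5.27633929e+01, -2.78622901e+01, -8.16835154e-06,
        1.31605405e-02,  2.44305216e-07]), 'tool_pos': array([0.23322591, 0.5520698 , 0.23045966]), 'eef_rot': array([-1.37310106, -0.90863069,  0.91128538]), 'wrist_force': array([-0.21053363,  0.11918856,  0.52696437]), 'ft_torque': array([ 0.06324615,  0.01058688, -0.001135  ]), 'finger_gap': 0.0851763720993591}
top [[0.04, -0.973, 0.226, 0.284], [-0.999, -0.039, 0.005, -0.08], [0.004, -0.226, -0.974, 1.357], [0.0, 0.0, 0.0, 1.0]] 365.57913835233677
module_green 0.53 [269.9 244.4] [0.4296 0.1064 0.    ]
module_red 0.52 [321.5 239.4] [ 0.4558 -0.0841  0.    ]
module_amber 0.73 [207.8 242.7] [0.4266 0.3368 0.    ]
module_amber 0.7 [296.  240.2] [0.449  0.0105 0.    ]
hook_green 0.88 [269.5 237.3] [0.4549 0.1087 0.007 ]
hook_green 0.29 [205.7 240.1] [
[... 400 characters left out ...]
, [0.0, 0.0, 0.0, 1.0]] 404.14275048806905
module_green 0.86 [367.6 236.4] [0.4297 0.1095 0.    ]
module_red 0.71 [352.8 210.8] [ 0.456  -0.0899  0.    ]
module_amber 0.74 [358.8 220.2] [ 0.4437 -0.0102  0.    ]
module_amber 0.3 [380.7 277.1] [0.4266 0.3392 0.    ]
hook_green 0.58 [362.8 232.2] [0.443 0.093 0.007]
hook_green 0.35 [278.7 290.7] [0.6935 0.3931 0.007 ]
hook_red 0.82 [349.1 210.2] [ 0.4704 -0.0809  0.007 ]
hook_red 0.74 [347.4 180.9] [ 0.4487 -0.385   0.007 ]
pass_carrier 0.89 [343.8 189. ] [ 0.4705 -0.3093  0.    ]
reject_carrier 0.68 [380.9 273.8] [0.4233 0.3235 0.    ]
pass_rail 0.81 [347.3 179.7] [ 0.4554 -0.3161  0.038 ]
reject_rail 0.95 [380.6 269.9] [0.432  0.3629 0.038 ]
```

```bash
python3 - <<'E'
import cv2
a=cv2.imread('pics/top0.png');b=cv2.imread('pics/side0.png')
print(a.shape)
cv2.imwrite('pics/topc.png',cv2.resize(a[180:300,160:430],(800,356),interpolation=cv2.INTER_CUBIC))
cv2.imwrite('pics/sidec.png',cv2.resize(b[150:320,270:450],(635,600),interpolation=cv2.INTER_CUBIC))
E
```

```text
(400, 640, 3)
```

View pics/topc.png

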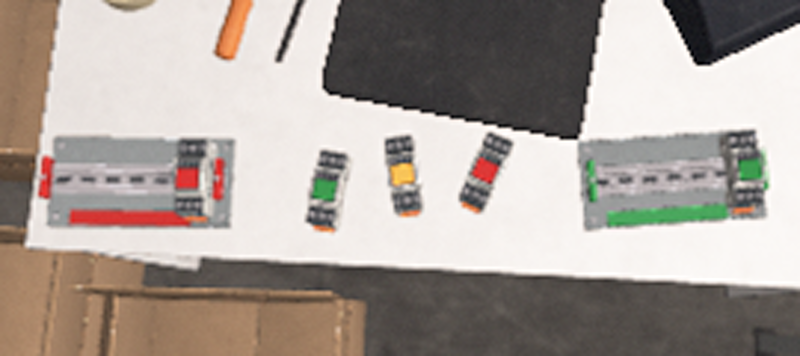

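View pics/sidec.png

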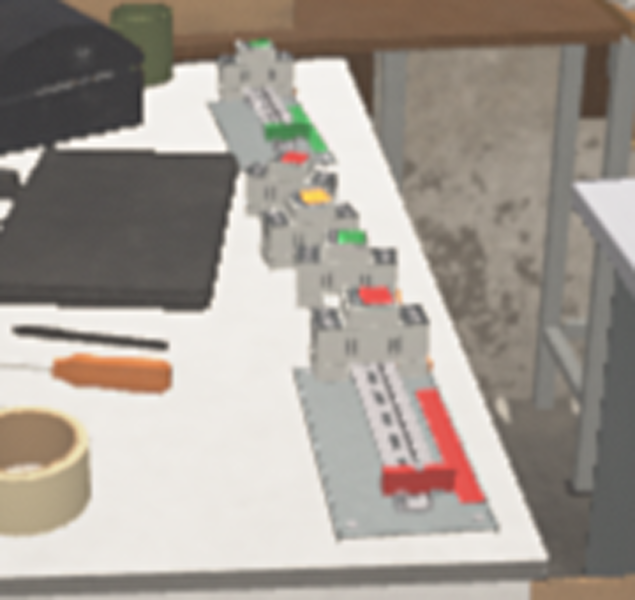

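View pics/side0.png

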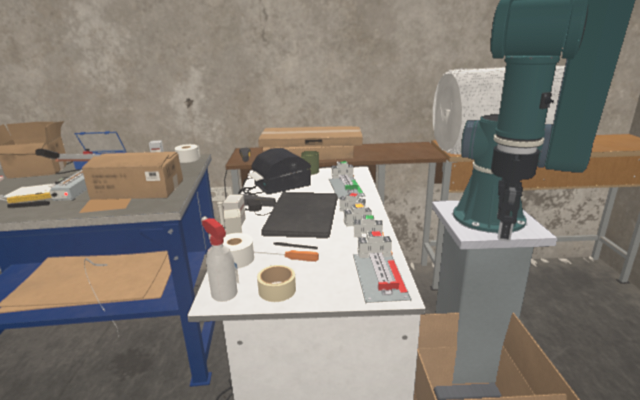

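Both carriers sit nearly square to the world, with their free stretches toward +y. The foot ends of all three modules point to -x, so the hooks face +x. Next I'll refine the poses by fitting silhouettes.

```bash
cat > fit.py <<'E'
from h import *
from scipy.optimize import minimize
def B(x0,x1,y0,y1,z0,z1): return np.array([[x,y,z] for x in(x0,x1) for y in(y0,y1) for z in(z0,z1)])/1000.
MOD=[B(-45,45,-18,18,14,47),B(-45,-19.5,-18,18,0,14),B(18.5,45,-18,18,0,14),B(-21,21,-18,18,47,64),B(-50,-45,-6,6,4,9)]
CAR=[B(-56,56,-114,114,0,8),B(-17.5,17.5,-100,100,35,38),B(-10,10,-100,100,8,38),B(-25,25,99.5,108.5,8,54),B(-25,25,-108.5,-99.5,8,54)]+[b+[0,-.078,.024] for b in MOD]
def sil(c,boxes,p,S=4):
    m=np.zeros((400*S,640*S),np.uint8); r=R.from_euler('z',p[2]).as_matrix()
    for b in boxes:
        q=proj(c,b@r.T+[p[0],p[1],p[3] if len(p)>3 else 0]); q=(q+.5)*S-.5
        cv2.fillConvexPoly(m,cv2.convexHull(np.round(q).astype(np.int32)),255)
    return cv2.resize(m,(640,400),interpolation=cv2.INTER_AREA).astype(float)/255
def fit(obs,boxes,p0):
    def cost(p):
        e=0
        for c,reg in obs:
            e+=np.abs(cv2.GaussianBlur(sil(c,boxes,p),(0,0),.8)-cv2.GaussianBlur(reg.astype(float),(0,0),.8)).sum()/max(reg.sum(),1)
        return e
    p0=np.array(p0); sx=np.vstack([p0]+[p0+d for d in np.diag([.01,.01,.1])])
    o=minimize(cost,p0,method='Nelder-Mead',options=dict(initial_simplex=sx,xatol=1e-4,fatol=1e-4,maxiter=150)); return o.x,o.fun
def pick(n,t,c,p0):
    best=None
    q=proj(c,[[p0[0],p0[1],.03]])[0]
    for r in cut_out(n,t):
        ys,xs=np.nonzero(r['region']); d=np.hypot(xs.mean()-q[0],ys.mean()-q[1])
        if d<20 and best is None: best=r
    return best
E
python3 - <<'E'
from fit import *
C={n:cam(n) for n in('top','side')}
for t,b,p0 in [('module_green',MOD,(.436,.108,-.1)),('module_red',MOD,(.458,-.088,-.4)),('pass_carrier',CAR,(.458,-.335,.05)),('reject_carrier',CAR,(.43,.338,0))]:
    obs={}
    for n in C:
        r=pick(n,t,C[n],p0)
        if r: obs[n]=(C[n],r['region']); print(t,n,round(r['p'],2),r['region'].sum())
    for k in list(obs)+['both']:
        x,f=fit(list(obs.values()) if k=='both' else [obs[k]],b,p0); print(t,k,x.round(4),np.degrees(x[2]).round(1),round(f,3))
s=telemetry.observe(); print(R.from_rotvec(s['eef_rot']).as_matrix().round(3))
E
```

```text
module_green top 0.87 296
module_green side 0.68 385
module_green top [ 0.4304  0.0992 -0.0161] -0.9 0.162
module_green side [0.4518 0.0034 0.195 ] 11.2 0.353
module_green both [ 0.4426  0.0963 -0.1707] -9.8 2.345
module_red top 0.59 315
module_red side 0.75 279
module_red top [ 0.4599 -0.0927 -0.4266] -24.4 0.095
module_red side [ 0.4572 -0.1073 -0.0575] -3.3 0.556
module_red both [ 0.4581 -0.0927 -0.4219] -24.2 0.752
pass_carrier top 0.89 1851
pass_carrier side 0.73 803
pass_carrier top [ 0.4651 -0.3254  0.1047] 6.0 0.044
pass_carrier side [ 0.4628 -0.34    0.1038] 5.9 0.139
pass_carrier both [ 0.4637 -0.3258  0.1128] 6.5 0.211
reject_carrier top 0.77 1933
reject_carrier side 0.7 2697
reject_carrier top [0.4336 0.3359 0.0385] 2.2 0.03
reject_carrier side [0.4303 0.3293 0.0229] 1.3 0.057
reject_carrier both [0.4326 0.3362 0.0188] 1.1 0.129
[[ 0.389 -0.    -0.921]
 [ 0.921 -0.     0.389]
 [-0.    -1.     0.   ]]
```

```bash
cat > ov.py <<'E'
from fit import *
def overlay(c,items,box,K):
    x0,y0,x1,y1=box; im=cv2.resize(c['frame'][y0:y1,x0:x1],None,fx=K,fy=K,interpolation=cv2.INTER_CUBIC)
    for b,p,col in items:
        m=cv2.resize(sil(c,b,p)[y0:y1,x0:x1],None,fx=K,fy=K,interpolation=cv2.INTER_LINEAR)
        cs,_=cv2.findContours((m>.5).astype(np.uint8),cv2.RETR_LIST,cv2.CHAIN_APPROX_NONE); cv2.drawContours(im,cs,-1,col,1)
    return im
E
python3 - <<'E'
from ov import *
C={n:cam(n) for n in('top','side')}
c=C['top']
# colour segmentation on the white desk
f=c['frame'].astype(int)
P={}
for t,p0,box in [('g',(.432,.104,-.1),(255,222,283,262)),('r',(.46,-.0927,-.42),(308,215,338,256))]:
    m=np.zeros((400,640),bool); x0,y0,x1,y1=box
    roi=f[y0:y1,x0:x1]; w=np.median(roi.reshape(-1,3),0); print(w)
    m[y0:y1,x0:x1]=np.abs(roi-w).max(2)>35
    x,e=fit([(c,m)],MOD,p0); P[t]=x; print(t,x.round(4),np.degrees(x[2]).round(1),round(e,3),m.sum())
it=[(MOD,P['g'],(255,0,255)),(MOD,P['r'],(255,0,255)),(CAR,(.4651,-.3254,.1047),(255,0,255)),(CAR,(.4336,.3359,.0385),(255,0,255))]
a=overlay(c,it[:2],(250,215,350,260),8)
s=overlay(C['side'],it[:2],(335,185,395,240),8)
s2=overlay(C['side'],it,(320,155,440,310),3); 
h=np.zeros((360+440,800,3),np.uint8)
h=np.zeros((600,800,3),np.uint8); h[:300]=cv2.resize(a,(667,300)) .copy() if 0 else np.pad(cv2.resize(a,(667,300)),((0,0),(0,133),(0,0)))
h[300:,:327]=cv2.resize(s,(327,300)); h[300:,340:340+232]=cv2.resize(s2,(232,300))
cv2.imwrite('pics/ov1.png',h)
E
```

```text
[232. 236. 241.]
g [ 0.4299  0.1006 -0.1385] -7.9 0.149 291
[235. 238. 243.]
r [ 0.4604 -0.0907 -0.3746] -21.5 0.476 468
```

View pics/ov1.png

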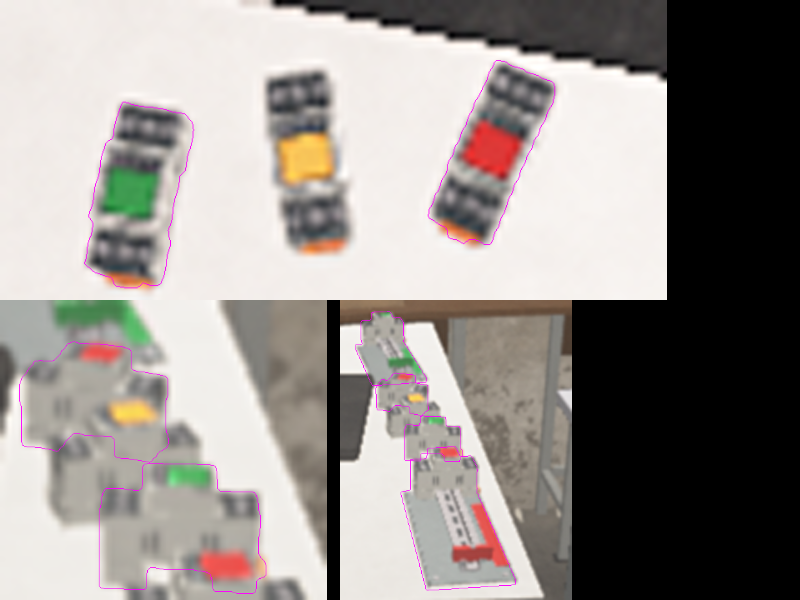

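The top overlay fits well: the green module's outline matches its tag at crop (130,193), the red one's at (492,150), and both carriers line up in the side view. I'll start moving: green goes first.

Call:
play_rows:
  increments:
    - [[0.123,-0.282,0,0,0,0.031,0.8],[0.123,-0.282,0,0,0,0.031,0.8],[0.123,-0.282,0,0,0,0.031,0.8],[0.123,-0.282,0,0,0,0.031,0.8],[0.123,-0.282,0,0,0,0.031,0.8],[0.123,-0.282,0,0,0,0.031,0.8],[0.123,-0.282,0,0,0,0.031,0.8],[0.123,-0.282,0,0,0,0.031,0.8]]
  force: 40

```text
time_s: 2.6
tool_pos: [0.4311, 0.0996, 0.2317]
eef_rot: [-1.272, -1.107, 1.105]
wrist_force: [0.2, 0.8, 1.6]
finger_gap: 0.0681
```

Call:
play_rows:
  increments:
    - [[-0.005,0.005,-0.28,0,0,0,0.8],[0,0,-0.28,0,0,0,0.8],[0,0,-0.28,0,0,0,0.8],[0,0,-0.16,0,0,0,0.8],[0,0,0,0,0,0,0.8]]

```text
time_s: 3.22
tool_pos: [0.4275, 0.1023, 0.0296]
eef_rot: [-1.269, -1.101, 1.108]
wrist_force: [-1.2, -0.2, -0.2]
finger_gap: 0.0683
```

```bash
cat > st.py <<'E'
from h import *
s=telemetry.observe(); M=R.from_rotvec(s['eef_rot']).as_matrix()
print(s['time_s'],s['tool_pos'].round(4),'gap',round(s['finger_gap'],4),'F',s['wrist_force'].round(1),'T',s['ft_torque'].round(2),'q',s['qpos'].round(2))
print('jaw yaw',np.degrees(np.arctan2(M[1,0],M[0,0])).round(2),'approach',M[:,1].round(3))
E
python3 st.py
```

```text
3.225 [0.4275 0.1023 0.0296] gap 0.0683 F [-1.2 -0.2 -0.2] T [ 0.02 -0.04  0.02] q [ 0.08  0.45  2.05 -0.    0.65 -1.35]
jaw yaw 81.97 approach [-0.005 -0.    -1.   ]
```

Call:
play_rows:
  increments:
    - [[0.01,-0.006,-0.045,0,0,0,0.8],[0,0,0,0,0,0,0.8],[0,0,0,0,0,0,0],[0,0,0,0,0,0,0],[0,0,0,0,0,0,0],[0,0,0,0,0,0,0]]
  force: 50

```text
time_s: 3.98
tool_pos: [0.4319, 0.1012, 0.0232]
eef_rot: [-1.273, -1.106, 1.105]
wrist_force: [-0.8, 0.4, 7.2]
finger_gap: 0.0357
```

```bash
python3 st.py
```

```text
3.975 [0.4319 0.1012 0.0232] gap 0.0357 F [-0.8  0.4  7.2] T [-0.15  0.16 -0.06] q [ 0.07  0.46  2.05 -0.    0.63 -1.36]
jaw yaw 81.98 approach [ 0.001 -0.    -1.   ]
```

Call:
play_rows:
  increments:
    - [[0,0,0.1,0,0,0,0],[0,0,0.25,0,0,0,0],[0,0,0.25,0,0,0,0],[0,0,0.1,0,0,0,0]]

```text
time_s: 4.47
tool_pos: [0.4326, 0.1014, 0.1653]
eef_rot: [-1.275, -1.109, 1.103]
wrist_force: [-0.2, -0.3, -2.5]
finger_gap: 0.0352
```

```bash
python3 st.py; python3 - <<'E'
from ov import *
T=cam('top'); T['frame']=cv2.imread('pics/top0.png')
def lines(p,box,K):
    x0,y0,x1,y1=box; im=cv2.resize(T['frame'][y0:y1,x0:x1],None,fx=K,fy=K,interpolation=cv2.INTER_CUBIC)
    r=R.from_euler('z',p[2]).as_matrix()
    for P in ([[-56,-114,8],[56,-114,8],[56,114,8],[-56,114,8]],[[-17.5,-60,38],[17.5,-60,38],[17.5,100,38],[-17.5,100,38]],[[-25,99.5,54],[25,99.5,54],[25,108.5,54],[-25,108.5,54]],[[-21,-96,88],[21,-96,88],[21,-60,88],[-21,-60,88]]):
        q=(proj(T,np.array(P)/1000@r.T+[p[0],p[1],0])+.5-[x0,y0])*K-.5
        cv2.polylines(im,[np.round(q).astype(int)],True,(255,0,255),1)
    return im
a=lines((.4651,-.3254,.1047),(350,218,425,260),7); b=lines((.4336,.3359,.0385),(170,220,245,262),7)
cv2.imwrite('pics/ov2.png',np.vstack([a,b]))
E
```

```text
4.475 [0.4326 0.1014 0.1653] gap 0.0352 F [-0.2 -0.3 -2.5] T [-0.04 -0.07 -0.02] q [ 0.07  0.21  1.92 -0.    1.01 -1.36]
jaw yaw 81.98 approach [ 0.005  0.    -1.   ]
```

View pics/ov2.png

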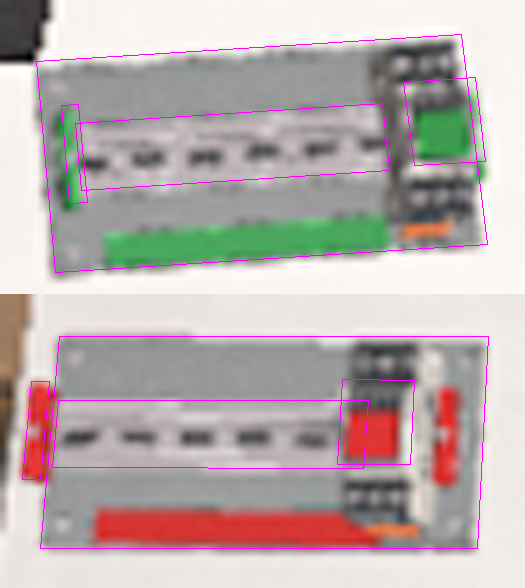

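```bash
cat > tgt.py <<'E'
from h import *
CARR={'pass':(.4651,-.3254,np.radians(6)),'reject':(.4336,.3359,np.radians(2.0))}
def tcp(car,off,tilt,cx,cz,cy=.022,ref=(.014,.007)):
    """TCP (world) when module point ref (x,z) sits at carrier (cx,cz); off = TCP in module (x,z)"""
    x0,y0,w=CARR[car]; t=np.radians(tilt); d=np.array(off)-ref
    X=cx+d[0]*np.cos(t)+d[1]*np.sin(t); Z=cz-d[0]*np.sin(t)+d[1]*np.cos(t)
    p=R.from_euler('z',w).apply([X,cy,0]); return np.array([x0+p[0],y0+p[1],Z])
def refpos(car,off,s):
    """where module hook tip is in carrier frame, from state"""
    x0,y0,w=CARR[car]; M=R.from_rotvec(s['eef_rot']).as_matrix()
    a=-M[:,1]; Rz=R.from_euler('z',-w); a=Rz.apply(a); tilt=np.degrees(np.arctan2(a[0],a[2])); t=np.radians(tilt)
    p=Rz.apply(s['tool_pos']-[x0,y0,0]); d=np.array([.014,.007])-off
    tip=p+[d[0]*np.cos(t)+d[1]*np.sin(t),0,-d[0]*np.sin(t)+d[1]*np.cos(t)]
    jaw=np.degrees(np.arctan2(M[1,0],M[0,0])-w)
    return tip*1000,tilt,jaw,np.degrees(np.arcsin(a[1]))
E
python3 - <<'E'
from tgt import *
off=(.0019,.0232)
for n,a in dict(hover=(25,.0235,.075),pre=(25,.0235,.0325),inn=(25,.0135,.0325)).items(): print(n,tcp('pass',off,*a).round(4))
print('home',tcp('pass',off,0,.0135,.031).round(4))
E
```

```text
hover [ 0.4821 -0.3015  0.0948]
pre [ 0.4821 -0.3015  0.0523]
inn [ 0.4721 -0.3025  0.0523]
home [ 0.4642 -0.3034  0.0472]
```

Call:
play_rows:
  increments:
    - [[0.031,-0.252,0,0,0,0.029,0],[0.031,-0.252,0,0,0,0.029,0],[0.031,-0.252,0,0,0,0.029,0],[0.031,-0.252,0,0,0,0.029,0],[0.031,-0.252,0,0,0,0.029,0],[0.031,-0.252,0,0,0,0.029,0],[0.031,-0.252,0,0,0,0.029,0],[0.031,-0.252,0,0,0,0.029,0]]

```text
time_s: 5.52
tool_pos: [0.4803, -0.3031, 0.1613]
eef_rot: [-1.157, -1.285, 1.285]
wrist_force: [0.7, 0.5, -1.9]
finger_gap: 0.0354
```

Call:
play_rows:
  increments:
    - [[0,0,-0.05,-0.011,0.104,0,0],[0,0,-0.05,-0.011,0.104,0,0],[0,0,-0.05,-0.011,0.104,0,0],[0,0,0,-0.011,0.104,0,0],[0,0,0,0,0,0,0]]

```text
time_s: 6.15
tool_pos: [0.4817, -0.3011, 0.1298]
eef_rot: [-0.843, -0.938, 1.476]
wrist_force: [0.3, -0.1, -1.7]
finger_gap: 0.0357
```

```bash
python3 st.py; python3 - <<'E'
from tgt import *
print(refpos('pass',(.0019,.0232),telemetry.observe()))
for n in('top','side'):
    c=cam(n); cv2.imwrite(f'pics/{n}1.png',c['frame'])
a=cv2.imread('pics/top1.png')[205:270,340:440];b=cv2.imread('pics/side1.png')[150:215,310:410]
cv2.imwrite('pics/h1.png',np.hstack([cv2.resize(i,(400,260),interpolation=cv2.INTER_CUBIC) for i in(a,b)]))
E
```

```text
6.15 [ 0.4817 -0.3011  0.1298] gap 0.0357 F [ 0.3 -0.1 -1.7] T [ 0.02 -0.42  0.02] q [-0.52  0.63  1.41 -0.25  1.48 -2.12]
jaw yaw 96.02 approach [-0.423 -0.044 -0.905]
(array([ 23.12890431,  22.46914267, 110.00357033]), np.float64(25.166172509465476), np.float64(90.01907329143131), np.float64(-0.03489013069872977))
```

View pics/h1.png

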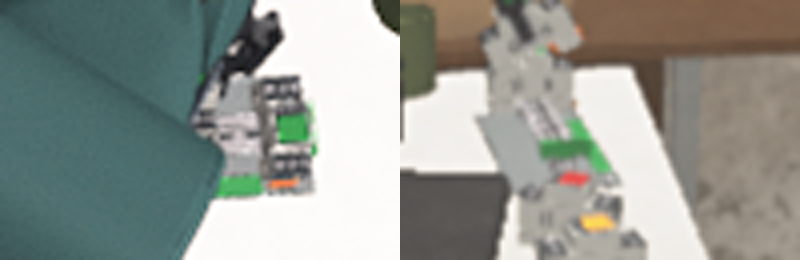

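Call:
play_rows:
  increments:
    - [[0.01,0,-0.12,0,0,0,0],[0,0,-0.12,0,0,0,0],[0,0,-0.1,0,0,0,0],[0,0,0,0,0,0,0]]

```text
time_s: 6.75
tool_pos: [0.4814, -0.3015, 0.0634]
eef_rot: [-0.844, -0.936, 1.474]
wrist_force: [0.5, 0.1, -1.8]
finger_gap: 0.0353
```

```bash
cat > rp.py <<'E'
import sys
from tgt import *
s=telemetry.observe(); t=refpos(sys.argv[1],(float(sys.argv[2]),float(sys.argv[3])),s)
print('tip',t[0].round(1),'tilt %.1f jaw %.1f roll %.1f'%t[1:],'F',R.from_euler('z',-CARR[sys.argv[1]][2]).apply(s['wrist_force']).round(1),'T',s['ft_torque'].round(2))
E
python3 rp.py pass .0019 .0232
```

```text
tip [22.8 22.  43.6] tilt 25.2 jaw 89.9 roll -0.1 F [ 0.5  0.  -1.8] T [ 0.07 -0.31  0.02]
```

Call:
play_rows:
  increments:
    - [[0.012,0,-0.02,0,0,0,0],[0,0,-0.02,0,0,0,0],[0,0,-0.014,0,0,0,0],[0,0,0,0,0,0,0]]

```text
time_s: 7.25
tool_pos: [0.4853, -0.3019, 0.0534]
eef_rot: [-0.846, -0.936, 1.475]
wrist_force: [-0.7, -0.3, -1.7]
finger_gap: 0.0356
```

```bash
python3 rp.py pass .0019 .0232
```

```text
tip [26.6 21.3 33.6] tilt 25.1 jaw 89.9 roll 0.0 F [-0.7 -0.2 -1.7] T [ 0.02 -0.33  0.02]
```

Call:
play_rows:
  increments:
    - [[-0.02,-0.002,-0.004,0,0,0,0],[-0.02,-0.002,0,0,0,0,0],[0,0,0,0,0,0,0]]

```text
time_s: 7.62
tool_pos: [0.4768, -0.3027, 0.0527]
eef_rot: [-0.846, -0.936, 1.474]
wrist_force: [-0.6, -0.6, -2.9]
finger_gap: 0.0354
```

```bash
python3 rp.py pass .0019 .0232
```

```text
tip [18.  21.3 32.9] tilt 25.1 jaw 89.9 roll 0.0 F [-0.6 -0.6 -2.9] T [ 0.03 -0.33  0.01]
```

Call:
play_rows:
  increments:
    - [[-0.01,-0.001,0,0,0,0,0],[0,0,0,0,0,0,0]]

```text
time_s: 7.88
tool_pos: [0.4752, -0.303, 0.0527]
eef_rot: [-0.846, -0.936, 1.475]
wrist_force: [0.2, 0.4, -1.7]
finger_gap: 0.0353
```

```bash
python3 rp.py pass .0019 .0232
```

```text
tip [16.5 21.3 32.9] tilt 25.1 jaw 89.9 roll 0.0 F [ 0.2  0.3 -1.7] T [ 0.03 -0.34 -0.02]
```

Call:
play_rows:
  increments:
    - [[-0.01,-0.001,0,0,0,0,0],[0,0,0,0,0,0,0]]

```text
time_s: 8.12
tool_pos: [0.4732, -0.3031, 0.0527]
eef_rot: [-0.846, -0.936, 1.474]
wrist_force: [0.5, 0.1, -2.1]
finger_gap: 0.0353
```

Call:
play_rows:
  increments:
    - [[-0.01,-0.001,0,0,0,0,0],[0,0,0,0,0,0,0]]

```text
time_s: 8.38
tool_pos: [0.4711, -0.3033, 0.0527]
eef_rot: [-0.846, -0.936, 1.474]
wrist_force: [1.0, 0.3, -1.9]
finger_gap: 0.0353
```

```bash
python3 rp.py pass .0019 .0232
```

```text
tip [12.4 21.3 32.9] tilt 25.1 jaw 89.9 roll 0.0 F [ 1.   0.2 -1.9] T [-0.03 -0.34  0.04]
```

Call:
play_rows:
  increments:
    - [[-0.008,-0.001,0,0,0,0,0],[0,0,0,0,0,0,0]]

```text
time_s: 8.62
tool_pos: [0.4696, -0.3035, 0.0527]
eef_rot: [-0.846, -0.936, 1.475]
wrist_force: [1.0, -0.3, -2.3]
finger_gap: 0.0353
```

Call:
play_rows:
  increments:
    - [[-0.008,-0.001,0,0,0,0,0],[0,0,0,0,0,0,0]]

```text
time_s: 8.88
tool_pos: [0.4681, -0.3038, 0.0527]
eef_rot: [-0.846, -0.937, 1.474]
wrist_force: [0.1, -0.4, -2.2]
finger_gap: 0.0357
```

```bash
python3 rp.py pass .0019 .0232
```

```text
tip [ 9.3 21.2 32.9] tilt 25.1 jaw 89.9 roll 0.0 F [ 0.1 -0.4 -2.2] T [ 0.04 -0.42  0.06]
```

Call:
play_rows:
  increments:
    - [[-0.008,-0.001,0,0,0,0,0],[0,0,0,0,0,0,0]]

```text
time_s: 9.12
tool_pos: [0.4677, -0.3039, 0.0527]
eef_rot: [-0.848, -0.938, 1.474]
wrist_force: [4.3, 1.3, -2.5]
finger_gap: 0.0354
```

Call:
play_rows:
  increments:
    - [[-0.008,-0.001,0,0,0,0,0],[0,0,0,0,0,0,0]]

```text
time_s: 9.38
tool_pos: [0.4675, -0.304, 0.0526]
eef_rot: [-0.851, -0.94, 1.473]
wrist_force: [8.2, 3.3, -2.3]
finger_gap: 0.0353
```

```bash
python3 rp.py pass .0019 .0232; python3 - <<'E'
from ov import *
c=cam('side'); x0,y0,x1,y1=325,155,385,200
cv2.imwrite('pics/s2.png',cv2.resize(c['frame'][y0:y1,x0:x1],None,fx=13,fy=13,interpolation=cv2.INTER_CUBIC))
E
```

```text
tip [ 8.8 21.1 32.9] tilt 24.8 jaw 89.9 roll 0.1 F [ 8.5  2.4 -2.3] T [ 0.66 -1.74 -0.05]
```

View pics/s2.png

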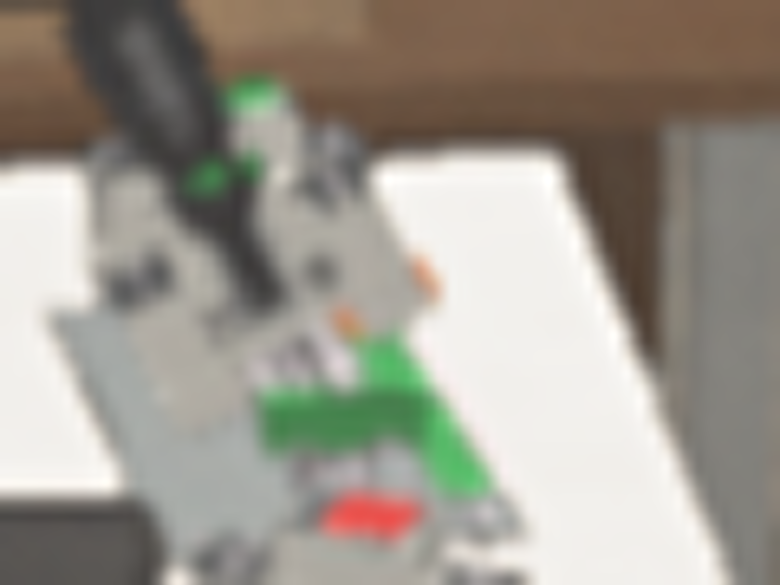

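```bash
python3 - <<'E'
from tgt import *
prev=None
for t,x,z in [(25,.0090,.0329),(17,.0094,.0325),(8,.0099,.0319),(0,.0103,.031),(-1,.0103,.0305)]:
    p=tcp('pass',(.0019,.0232),t,x,z,cy=.0211); print(t,p.round(4),None if prev is None else ((p-prev)/.2).round(4)); prev=p
E
```

```text
25 [ 0.4677 -0.3039  0.0527] None
17 [ 0.4654 -0.3041  0.0515] [-0.0115 -0.0012 -0.0058]
8 [ 0.4631 -0.3044  0.0496] [-0.0119 -0.0013 -0.0095]
0 [ 0.4611 -0.3046  0.0472] [-0.0098 -0.001  -0.0121]
-1 [ 0.4608 -0.3046  0.0465] [-0.0014 -0.0001 -0.0036]
```

Call:
play_rows:
  increments:
    - [[0,0,0,0,0,0,0],[0.002,0,-0.003,0.007,-0.066,0,0],[0,0,-0.003,0.007,-0.066,0,0],[-0.006,0,-0.005,0.008,-0.075,0,0],[-0.006,-0.001,-0.005,0.008,-0.075,0,0],[0,0,0,0,0,0,0]]
  force: 100

```text
time_s: 10.18
tool_pos: [0.4632, -0.3046, 0.0499]
eef_rot: [-1.063, -1.175, 1.351]
wrist_force: [4.9, 1.7, -4.7]
finger_gap: 0.0353
```

```bash
python3 rp.py pass .0019 .0232
```

```text
tip [10.  20.9 32.2] tilt 7.9 jaw 89.8 roll 0.0 F [ 5.1  1.2 -4.7] T [ 0.27 -1.04  0.08]
```

Call:
play_rows:
  increments:
    - [[-0.003,0,-0.006,0.007,-0.066,0,0],[-0.004,0,-0.006,0.007,-0.066,0,0],[0,0,0,0,0,0,0]]

```text
time_s: 10.55
tool_pos: [0.4615, -0.3046, 0.0475]
eef_rot: [-1.16, -1.283, 1.284]
wrist_force: [4.9, 0.6, -3.2]
finger_gap: 0.0349
```

```bash
python3 rp.py pass .0019 .0232
```

```text
tip [10.7 21.  31.3] tilt 0.0 jaw 89.8 roll 0.0 F [ 4.9  0.  -3.2] T [ 0.23 -0.84  0.14]
```

Call:
play_rows:
  increments:
    - [[0,0,-0.006,0.003,-0.025,0,0],[0,0,-0.006,0,0,0,0],[0,0,0,0,0,0,0]]

```text
time_s: 10.92
tool_pos: [0.4617, -0.3047, 0.0475]
eef_rot: [-1.176, -1.304, 1.273]
wrist_force: [-1.7, 3.6, 26.8]
finger_gap: 0.0348
```

```bash
python3 rp.py pass .0019 .0232
```

```text
tip [11.3 20.9 31.6] tilt -1.4 jaw 89.9 roll 0.0 F [-1.3  3.8 26.8] T [ 0.77  0.86 -0.03]
```

Call:
play_rows:
  increments:
    - [[0,0,0.01,-0.003,0.025,0,0],[0,0,0,0,0,0,0.65],[0,0,0,0,0,0,0.65],[0,0,0.06,0,0,0,0.65],[0,0,0.2,0,0,0,0.65],[0,0,0.1,0,0,0,0],[-0.085,0.009,0,0,0,0,0],[-0.085,0.009,0,0,0,0,0]]

```text
time_s: 11.92
tool_pos: [0.4254, -0.2998, 0.118]
eef_rot: [-1.155, -1.283, 1.286]
wrist_force: [0.0, -0.1, -0.7]
finger_gap: 0.0013
```

```bash
python3 st.py; python3 - <<'E'
from ov import *
c=cam('side'); x0,y0,x1,y1=325,155,385,200
cv2.imwrite('pics/s3.png',cv2.resize(c['frame'][y0:y1,x0:x1],None,fx=13,fy=13,interpolation=cv2.INTER_CUBIC))
E
```

```text
11.925 [ 0.4254 -0.2998  0.118 ] gap 0.0013 F [ 0.  -0.1 -0.7] T [ 0.05 -0.03 -0.03] q [-0.75  0.38  1.8  -0.    0.96 -2.42]
jaw yaw 95.91 approach [-0.004  0.001 -1.   ]
```

View pics/s3.png

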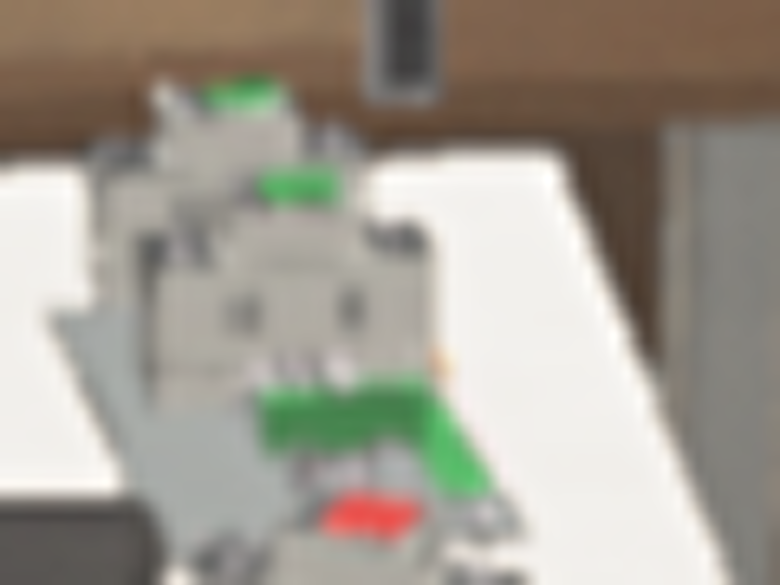

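Call:
play_rows:
  increments:
    - [[0,0,-0.1,0,0,0,0],[0,0,-0.1,0,0,0,0],[0,0,-0.02,0,0,0,0],[0,0,0,0,0,0,0]]

```text
time_s: 12.48
tool_pos: [0.4267, -0.3003, 0.0741]
eef_rot: [-1.155, -1.282, 1.285]
wrist_force: [0.0, -0.5, 0.7]
finger_gap: -0.0003
```

Call:
play_rows:
  increments:
    - [[0,0,-0.01,0,0,0,0],[0,0,0,0,0,0,0]]

```text
time_s: 12.72
tool_pos: [0.4275, -0.3009, 0.073]
eef_rot: [-1.158, -1.283, 1.286]
wrist_force: [-1.5, -0.3, 1.0]
finger_gap: 0.0001
```

Call:
play_rows:
  increments:
    - [[0,0,-0.008,0,0,0,0],[0,0,0,0,0,0,0]]

```text
time_s: 12.98
tool_pos: [0.4274, -0.3008, 0.0712]
eef_rot: [-1.157, -1.283, 1.286]
wrist_force: [-1.8, -0.4, 2.8]
finger_gap: -0.0002
```

Call:
play_rows:
  increments:
    - [[0,0,-0.008,0,0,0,0],[0,0,-0.003,0,0,0,0],[0,0,0,0,0,0,0]]

```text
time_s: 13.35
tool_pos: [0.4273, -0.3009, 0.0709]
eef_rot: [-1.158, -1.283, 1.286]
wrist_force: [-8.1, 2.2, 23.1]
finger_gap: -0.0004
```

Call:
play_rows:
  increments:
    - [[0,0,0.12,0,0,0,0],[0,0,0.2,0,0,0,0.4],[0.033,0.21,0,0,0,-0.1,0.8],[0.033,0.21,0,0,0,-0.1,0.8],[0.033,0.21,0,0,0,-0.1,0.8],[0.033,0.21,0,0,0,-0.1,0.8],[0.033,0.21,0,0,0,-0.095,0.8],[0,0,0,0,0,0,0.8]]
  force: 50

```text
time_s: 14.35
tool_pos: [0.4607, -0.0881, 0.1329]
eef_rot: [-1.374, -0.9, 0.9]
wrist_force: [-0.4, -0.3, 0.9]
finger_gap: 0.0682
```

```bash
python3 st.py
```

```text
14.35 [ 0.4607 -0.0881  0.1329] gap 0.0682 F [-0.4 -0.3  0.9] T [-0.    0.02 -0.  ] q [-0.34  0.3   1.9   0.    0.95 -1.5 ]
jaw yaw 66.37 approach [-0.002  0.002 -1.   ]
```

Descend to TCP z ≈ 0.023.

Call:
play_rows:
  increments:
    - [[-0.002,-0.018,-0.2,0,0,0,0.8],[0,0,-0.2,0,0,0,0.8],[0,0,-0.13,0,0,0,0.8],[0,0,0,0,0,0,0.8]]

```text
time_s: 14.85
tool_pos: [0.4589, -0.0946, 0.0254]
eef_rot: [-1.373, -0.895, 0.9]
wrist_force: [0.2, 0.2, -0.1]
finger_gap: 0.0683
```

```bash
python3 st.py
```

```text
14.85 [ 0.4589 -0.0946  0.0254] gap 0.0683 F [ 0.2  0.2 -0.1] T [-0.03 -0.05 -0.  ] q [-0.35  0.48  1.99  0.    0.68 -1.51]
jaw yaw 66.19 approach [-0.005  0.002 -1.   ]
```

Call:
play_rows:
  increments:
    - [[0.004,0.01,-0.02,0,0,0,0.8],[0,0,0,0,0,0,0.8],[0,0,0,0,0,0,0],[0,0,0,0,0,0,0],[0,0,0,0,0,0,0],[0,0,0,0,0,0,0]]
  force: 50

```text
time_s: 15.6
tool_pos: [0.4614, -0.0925, 0.0236]
eef_rot: [-1.377, -0.898, 0.898]
wrist_force: [-1.0, 1.2, 5.7]
finger_gap: 0.0354
```

```bash
python3 st.py; python3 - <<'E'
from h import *
s=telemetry.observe(); d=s['tool_pos'][:2]-[.460,-.092]; a=-.415
print('off x',d@[np.cos(a),np.sin(a)],'y',d@[-np.sin(a),np.cos(a)])
E
```

```text
15.6 [ 0.4614 -0.0925  0.0236] gap 0.0354 F [-1.   1.2  5.7] T [0.08 0.05 0.11] q [-0.34  0.49  1.99  0.    0.67 -1.5 ]
jaw yaw 66.22 approach [-0.001  0.    -1.   ]
off x 0.0014900770926038539 y 0.00015916023120359597
```

Call:
play_rows:
  increments:
    - [[0,0,0.1,0,0,0,0],[0,0,0.25,0,0,0,0],[0,0,0.25,0,0,0,0],[0,0,0.1,0,0,0,0]]

```text
time_s: 16.1
tool_pos: [0.4622, -0.0927, 0.1658]
eef_rot: [-1.379, -0.9, 0.897]
wrist_force: [0.5, 0.1, -2.1]
finger_gap: 0.0353
```

```bash
python3 st.py;  python3 - <<'E'
from tgt import *
print(tcp('reject',(.0015,.0236),25,.026,.0325), tcp('reject',(.0015,.0236),25,.026,.110))
E
```

```text
16.1 [ 0.4622 -0.0927  0.1658] gap 0.0353 F [ 0.5  0.1 -2.1] T [-0.   -0.05 -0.03] q [-0.34  0.25  1.86  0.    1.03 -1.5 ]
jaw yaw 66.21 approach [ 0.002 -0.001 -1.   ]
[0.45450562 0.35864345 0.05282744] [0.45450562 0.35864345 0.13032744]
```

Call:
play_rows:
  increments:
    - [[-0.005,0.282,0,0,0,0.054,0],[-0.005,0.282,0,0,0,0.054,0],[-0.005,0.282,0,0,0,0.054,0],[-0.005,0.282,0,0,0,0.054,0],[-0.005,0.282,0,0,0,0.054,0],[-0.005,0.282,0,0,0,0.054,0],[-0.005,0.282,0,0,0,0.054,0],[-0.005,0.282,0,0,0,0.052,0]]

```text
time_s: 17.1
tool_pos: [0.4522, 0.3605, 0.1628]
eef_rot: [-1.19, -1.235, 1.238]
wrist_force: [0.6, 0.3, -2.4]
finger_gap: 0.0357
```

Call:
play_rows:
  increments:
    - [[0,0,-0.06,-0.004,0.104,0,0],[0,0,-0.06,-0.004,0.104,0,0],[0,0,-0.06,-0.004,0.104,0,0],[0,0,0,-0.003,0.104,0,0],[0,0,0,0,0,0,0]]

```text
time_s: 17.73
tool_pos: [0.4541, 0.3583, 0.1251]
eef_rot: [-0.87, -0.898, 1.415]
wrist_force: [-0.5, -0.8, -2.2]
finger_gap: 0.0354
```

```bash
python3 rp.py reject .0015 .0236
```

```text
tip [ 25.5  21.7 104.8] tilt 25.1 jaw 89.9 roll 0.0 F [-0.6 -0.8 -2.2] T [-0.04 -0.38  0.01]
```

Call:
play_rows:
  increments:
    - [[0.005,0,-0.12,0,0,0,0],[0,0,-0.12,0,0,0,0],[0,0,-0.06,0,0,0,0],[0,0,0,0,0,0,0]]

```text
time_s: 18.23
tool_pos: [0.4531, 0.3587, 0.0668]
eef_rot: [-0.869, -0.9, 1.416]
wrist_force: [1.0, -0.3, -2.4]
finger_gap: 0.0352
```

```bash
python3 rp.py reject .0015 .0236
```

```text
tip [24.5 22.1 46.5] tilt 25.1 jaw 90.0 roll 0.1 F [ 1.  -0.3 -2.4] T [-0.02 -0.38 -0.06]
```

Call:
play_rows:
  increments:
    - [[0.012,0,-0.03,0,0,0,0],[0,0,-0.02,0,0,0,0],[0,0,-0.016,0,0,0,0],[0,0,0,0,0,0,0]]

```text
time_s: 18.73
tool_pos: [0.4562, 0.3588, 0.0535]
eef_rot: [-0.869, -0.899, 1.416]
wrist_force: [-0.2, -0.5, -2.2]
finger_gap: 0.0352
```

```bash
python3 rp.py reject .0015 .0236
```

```text
tip [27.7 22.1 33.2] tilt 25.1 jaw 90.0 roll 0.0 F [-0.2 -0.5 -2.2] T [ 0.06 -0.39 -0.  ]
```

Draw to -x, checking for contact.

Call:
play_rows:
  increments:
    - [[-0.025,0,-0.002,0,0,0,0],[-0.025,-0.001,0,0,0,0,0],[0,0,0,0,0,0,0]]

```text
time_s: 19.1
tool_pos: [0.4456, 0.3586, 0.0534]
eef_rot: [-0.869, -0.899, 1.416]
wrist_force: [-0.1, 0.3, -2.4]
finger_gap: 0.0358
```

Call:
play_rows:
  increments:
    - [[-0.01,0,0,0,0,0,0],[-0.005,0,0,0,0,0,0],[0,0,0,0,0,0,0]]

```text
time_s: 19.48
tool_pos: [0.4433, 0.3586, 0.0533]
eef_rot: [-0.869, -0.9, 1.416]
wrist_force: [-0.3, 0.5, -2.9]
finger_gap: 0.0355
```

Call:
play_rows:
  increments:
    - [[-0.008,0,0,0,0,0,0],[0,0,0,0,0,0,0]]

```text
time_s: 19.73
tool_pos: [0.4416, 0.3586, 0.0533]
eef_rot: [-0.869, -0.9, 1.416]
wrist_force: [0.2, -0.6, -1.8]
finger_gap: 0.0359
```

```bash
python3 rp.py reject .0015 .0236
```

```text
tip [13.  22.4 32.9] tilt 25.1 jaw 90.0 roll 0.0 F [ 0.2 -0.6 -1.8] T [ 0.06 -0.43 -0.02]
```

Call:
play_rows:
  increments:
    - [[-0.008,0,0,0,0,0,0],[0,0,0,0,0,0,0]]

```text
time_s: 19.98
tool_pos: [0.4399, 0.3586, 0.0533]
eef_rot: [-0.869, -0.9, 1.416]
wrist_force: [0.5, 0.0, -1.9]
finger_gap: 0.0359
```

Call:
play_rows:
  increments:
    - [[-0.008,0,0,0,0,0,0],[0,0,0,0,0,0,0]]

```text
time_s: 20.23
tool_pos: [0.4383, 0.3586, 0.0533]
eef_rot: [-0.869, -0.9, 1.416]
wrist_force: [-1.2, -0.3, -1.2]
finger_gap: 0.0353
```

```bash
python3 rp.py reject .0015 .0236
```

```text
tip [ 9.8 22.6 33. ] tilt 25.1 jaw 90.0 roll 0.0 F [-1.2 -0.2 -1.2] T [-0.01 -0.35 -0.05]
```

Call:
play_rows:
  increments:
    - [[-0.008,0,0,0,0,0,0],[0,0,0,0,0,0,0]]

```text
time_s: 20.48
tool_pos: [0.4378, 0.3587, 0.0533]
eef_rot: [-0.871, -0.901, 1.415]
wrist_force: [3.6, -0.4, -2.7]
finger_gap: 0.0355
```

Call:
play_rows:
  increments:
    - [[-0.008,0,0,0,0,0,0],[0,0,0,0,0,0,0]]

```text
time_s: 20.72
tool_pos: [0.4375, 0.3588, 0.0533]
eef_rot: [-0.872, -0.903, 1.414]
wrist_force: [5.7, -2.3, -1.5]
finger_gap: 0.0356
```

```bash
python3 rp.py reject .0015 .0236; python3 - <<'E'
from ov import *
c=cam('side'); x0,y0,x1,y1=345,225,425,305
cv2.imwrite('pics/s4.png',cv2.resize(c['frame'][y0:y1,x0:x1],None,fx=7,fy=7,interpolation=cv2.INTER_CUBIC))
E
```

```text
tip [ 9.1 22.7 33. ] tilt 24.8 jaw 90.0 roll -0.0 F [ 5.6 -2.5 -1.5] T [-0.23 -1.36  0.01]
```

View pics/s4.png

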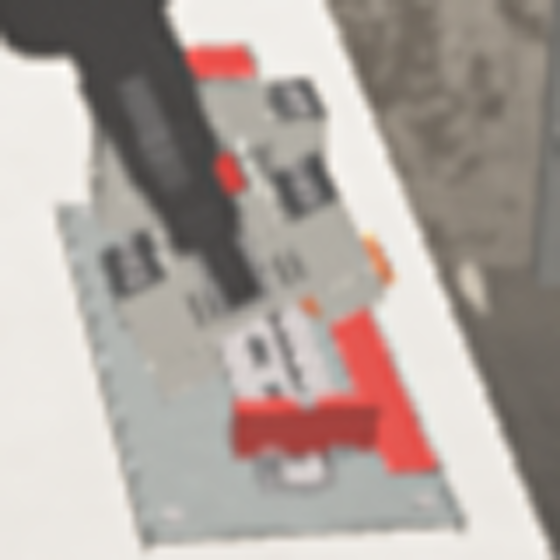

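The red module is in the same state: its leg (crop 180,360) is below the +x edge and its foot (310,305) is above the -x edge. I'll do the same swing.

Call:
play_rows:
  increments:
    - [[0,0,0,0,0,0,0],[0.002,0,-0.003,0.002,-0.067,0,0],[0,0,-0.003,0.002,-0.067,0,0],[-0.006,0,-0.005,0.003,-0.075,0,0],[-0.006,0,-0.005,0.003,-0.075,0,0],[0,0,0,0,0,0,0]]
  force: 100

```text
time_s: 21.52
tool_pos: [0.433, 0.3588, 0.0506]
eef_rot: [-1.091, -1.131, 1.299]
wrist_force: [2.6, -1.2, -2.7]
finger_gap: 0.0349
```

```bash
python3 rp.py reject .0015 .0236
```

```text
tip [10.3 22.9 32.4] tilt 7.9 jaw 90.1 roll 0.0 F [ 2.5 -1.3 -2.7] T [-0.07 -0.7  -0.09]
```

Call:
play_rows:
  increments:
    - [[-0.003,0,-0.006,0.002,-0.066,0,0],[-0.004,0,-0.006,0.002,-0.066,0,0],[0,0,0,0,0,0,0]]

```text
time_s: 21.9
tool_pos: [0.4314, 0.3587, 0.048]
eef_rot: [-1.191, -1.233, 1.238]
wrist_force: [2.7, 0.0, -1.3]
finger_gap: 0.0348
```

```bash
python3 rp.py reject .0015 .0236
```

```text
tip [11.  22.9 31.3] tilt 0.2 jaw 90.1 roll 0.1 F [ 2.7 -0.1 -1.3] T [-0.09 -0.34 -0.02]
```

Call:
play_rows:
  increments:
    - [[0,0,-0.006,0.001,-0.025,0,0],[0,0,-0.006,0,0,0,0],[0,0,0,0,0,0,0]]

```text
time_s: 22.28
tool_pos: [0.4318, 0.3587, 0.0479]
eef_rot: [-1.209, -1.251, 1.224]
wrist_force: [-6.1, -4.2, 29.1]
finger_gap: 0.035
```

```bash
python3 rp.py reject .0015 .0236
```

```text
tip [11.9 22.9 31.6] tilt -1.3 jaw 90.0 roll 0.0 F [-6.2 -4.  29.1] T [-0.64  1.39  0.07]
```

Seated on the rail. Release, rise, close, and go over the -x shoulder.

Call:
play_rows:
  increments:
    - [[0,0,0.01,-0.001,0.025,0,0],[0,0,0,0,0,0,0.65],[0,0,0,0,0,0,0.65],[0,0,0.06,0,0,0,0.65],[0,0,0.2,0,0,0,0.65],[0,0,0.1,0,0,0,0],[-0.085,0.003,0,0,0,0,0],[-0.085,0.003,0,0,0,0,0]]

```text
time_s: 23.28
tool_pos: [0.3957, 0.3593, 0.1186]
eef_rot: [-1.191, -1.231, 1.238]
wrist_force: [-0.1, 0.0, -0.8]
finger_gap: 0.0014
```

Call:
play_rows:
  increments:
    - [[0,0,-0.1,0,0,0,0],[0,0,-0.1,0,0,0,0],[0,0,-0.02,0,0,0,0],[0,0,0,0,0,0,0]]

```text
time_s: 23.78
tool_pos: [0.3967, 0.3595, 0.0747]
eef_rot: [-1.191, -1.231, 1.239]
wrist_force: [0.1, 0.3, 0.4]
finger_gap: 0.0001
```

Call:
play_rows:
  increments:
    - [[0,0,-0.01,0,0,0,0],[0,0,0,0,0,0,0]]

```text
time_s: 24.02
tool_pos: [0.3982, 0.36, 0.0736]
eef_rot: [-1.192, -1.233, 1.236]
wrist_force: [-0.1, 0.6, -1.1]
finger_gap: -0.0002
```

Call:
play_rows:
  increments:
    - [[0,0,-0.008,0,0,0,0],[0,0,0,0,0,0,0]]

```text
time_s: 24.28
tool_pos: [0.398, 0.3598, 0.0717]
eef_rot: [-1.192, -1.233, 1.236]
wrist_force: [-0.4, 0.5, 1.0]
finger_gap: -0.0001
```

Call:
play_rows:
  increments:
    - [[0,0,-0.008,0,0,0,0],[0,0,-0.003,0,0,0,0],[0,0,0,0,0,0,0]]

```text
time_s: 24.65
tool_pos: [0.3978, 0.36, 0.0708]
eef_rot: [-1.192, -1.233, 1.236]
wrist_force: [-3.5, -1.5, 15.2]
finger_gap: 0.0003
```

Call:
play_rows:
  increments:
    - [[0,0,0.15,0,0,0,0],[0,0,0.28,0,0,0,0],[0,0,0.28,0,0,0,0],[-0.14,0.2,0,0,0,0,0],[-0.14,0.2,0,0,0,0,0],[-0.14,0.2,0,0,0,0,0],[-0.14,0.2,0,0,0,0,0],[0,0,0,0,0,0,0]]

```text
time_s: 25.65
tool_pos: [0.2839, 0.5223, 0.2113]
eef_rot: [-1.189, -1.236, 1.238]
wrist_force: [-0.1, 0.1, 0.2]
finger_gap: -0.0002
```

```bash
python3 st.py; python3 - <<'E'
from ov import *
c=cam('side'); t=cam('top')
# home module outlines: centre carrier x=-1, y as placed, lifted 24 mm
def home(car,y):
    import tgt; x0,y0,w=tgt.CARR[car]; p=R.from_euler('z',w).apply([-.004,y,0]); return (x0+p[0],y0+p[1],w,.024)
P=[home('pass',.021),home('reject',.023)]
def f(c,p,box,sz): return cv2.resize(overlay(c,[(MOD,p,(255,0,255))],box,8),sz,interpolation=cv2.INTER_AREA)
a=np.hstack([f(c,P[0],(325,155,385,200),(400,300)),f(c,P[1],(345,230,425,290),(400,300))])
b=cv2.resize(t['frame'][200:290,165:430],(800,272),interpolation=cv2.INTER_CUBIC)
cv2.imwrite('pics/end.png',np.vstack([a,b]))
E
```

```text
25.65 [0.2839 0.5223 0.2113] gap -0.0002 F [-0.1  0.1  0.2] T [-0.   -0.02 -0.02] q [ 0.96  0.37  1.55  0.    1.23 -0.65]
jaw yaw 92.21 approach [-0.002  0.    -1.   ]
```

View pics/end.png

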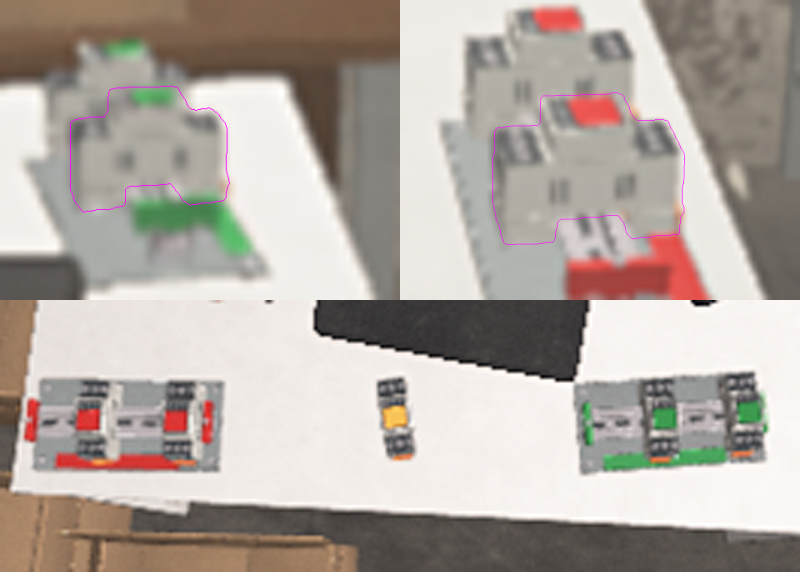

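Both modules lie flat on their rails and match the outlines drawn for the home position. The amber one hasn't moved and the arm is clear, so I'll hand in.

```bash
python3 -c "
from workcell import workorder; print(workorder.close_job())"
```

```text
the job is handed in; nothing more can be done
None
```

I clipped the green-tagged module onto the pass rail first, then the red-tagged one onto the reject rail. Each was hooked under the +x edge at about 25°, swung level and pressed down. I handed the job in at about 26 s on the robot's clock.

**Last checks:**
- **Seating:** the closed fingers pressed each -x shoulder with 23 N (green) and 15 N (red). Both stopped at z ≈ 71 mm, which is the home height.
- **Final pictures:** both modules sit flat and match the outlines drawn for the home position. The amber module is still in its place, and the arm stands clear with its fingers shut.

**What I could not confirm, or did not agree:**
- **Foot snap:** I felt no distinct click from the sprung feet. That they snapped in is inferred from the level seat and the height under pressure.
- **Hook contact:** both hooks touched the rail about 2.5 mm farther to -x than the image measurements predicted, so I went by the contact force instead.
- **Pose finding:** some network results were well off, such as the side-view masks of the modules and rail points up to about 14 mm out. I used the top-view outline fits instead.

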